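# Sort returned medicine cartons by heft

### The job

These three sealed medicine cartons have come back from the treatment room: some still hold their glass vial, others only the paper leaflet, and they look alike, so lift each one and feel its weight. Stand the ones with a vial in the divided stock tray, one to a compartment, and stand the ones without in the kidney dish. Keep the cartons upright, set them down without dropping them, and leave the other things on the worktop where they are.

Things in the scene. Friction and masses are not known exactly. Their poses are not given: they have to be found in the camera images.
- carton_1_mid (a point): sealed white square card carton, 46 x 46 x 92 mm tall, hollow, standing on the worktop, 25 mm or more free on each side; the point is its centre, 46 mm above its underside, z up, x and y square to its faces (grip across either pair). With a glass vial inside it weighs 165 to 215 g in all, with only the leaflet about 30 g; the contents can slide 1 to 2 mm. All three look the same
- carton_2_mid (a point): sealed white square card carton, 46 x 46 x 92 mm tall, hollow, standing on the worktop, 25 mm or more free on each side; the point is its centre, 46 mm above its underside, z up, x and y square to its faces (grip across either pair). With a glass vial inside it weighs 165 to 215 g in all, with only the leaflet about 30 g; the contents can slide 1 to 2 mm. All three look the same
- carton_3_mid (a point): sealed white square card carton, 46 x 46 x 92 mm tall, hollow, standing on the worktop, 25 mm or more free on each side; the point is its centre, 46 mm above its underside, z up, x and y square to its faces (grip across either pair). With a glass vial inside it weighs 165 to 215 g in all, with only the leaflet about 30 g; the contents can slide 1 to 2 mm. All three look the same
- stock_tray: divided aluminium tray, fixed, 60 (x) x 174 (y) x 36 mm high, left or right on the worktop; origin at the centre of its underside, z up, y along its length. Three open compartments, 54 x 54 mm inside, walls 3 mm, centres at y = -57, 0, +57 mm, x = 0, floor 3 mm above the origin. Cartons in it stand only 11 mm apart along y: put them in gripped across its x
- dish: steel kidney dish, fixed, 104 (x) x 200 (y) x 33 mm high, on the other side from the stock tray; origin at the centre of its underside, z up, y along its length, straighter long side towards -x. Its nearly flat floor is 4 to 6 mm above the origin; cartons stand well at x = -9 mm, y = -32 and +32 mm, turned square with the dish
- lens_case_mid (a point): bystander: contact lens case with two screw caps, 36 x 72 x 18 mm, loose between stock tray and dish; the point is its centre. Leave it where it is (nudges under 30 mm do no harm)
- dropper_mid (a point): bystander: small dropper bottle, 25 mm across and 88 mm tall, loose, standing between stock tray and dish; the point is its centre, 44 mm up. Leave it where it is (nudges under 30 mm do no harm)
- prism_mid (a point): bystander: small clear tonometer prism, 20 x 20 x 21 mm, loose behind the dropper bottle; the point is its centre. Leave it where it is (nudges under 30 mm do no harm)
Not all that is in view belongs to the job. What is shaped like the part that bears carton_3_mid but yellow is not meant.

How it is judged:
At the end, for the whole second after the job is handed in: Each carton with a vial (presses on the tray with over 1 N) stands on a stock tray compartment's floor, upright within 0.12 rad, centred across the tray within 9 mm; each without (under 1 N) stands on the kidney dish's floor, upright within 0.2 rad; all at rest (under 20 mm/s) (((contact force between carton_1 and stock_tray above 1 N and x of carton_1_mid in the frame of stock_tray between -0.009 and 0.009 m and y of carton_1_mid in the frame of stock_tray between -0.08 and 0.08 m and z of carton_1_mid in the frame of stock_tray below 0.055 m and angle between carton_1_mid's own z axis and vertical below 0.12 rad) or (contact force between carton_1 and dish between 0.1 and 1 N and x of carton_1_mid in the frame of dish between -0.045 and 0.045 m and y of carton_1_mid in the frame of dish between -0.09 and 0.09 m and z of carton_1_mid in the frame of dish below 0.06 m and angle between carton_1_mid's own z axis and vertical below 0.2 rad)) and linear speed of each of carton_1, carton_2, carton_3 below 0.02 m/s and ((contact force between carton_2 and stock_tray above 1 N and x of carton_2_mid in the frame of stock_tray between -0.009 and 0.009 m and y of carton_2_mid in the frame of stock_tray between -0.08 and 0.08 m and z of carton_2_mid in the frame of stock_tray below 0.055 m and angle between carton_2_mid's own z axis and vertical below 0.12 rad) or (contact force between carton_2 and dish between 0.1 and 1 N and x of carton_2_mid in the frame of dish between -0.045 and 0.045 m and y of carton_2_mid in the frame of dish between -0.09 and 0.09 m and z of carton_2_mid in the frame of dish below 0.06 m and angle between carton_2_mid's own z axis and vertical below 0.2 rad)) and ((contact force between carton_3 and stock_tray above 1 N and x of carton_3_mid in the frame of stock_tray between -0.009 and 0.009 m and y of carton_3_mid in the frame of stock_tray between -0.08 and 0.08 m and z of carton_3_mid in the frame of stock_tray below 0.055 m and angle between carton_3_mid's own z axis and vertical below 0.12 rad) or (contact force between carton_3 and dish between 0.1 and 1 N and x of carton_3_mid in the frame of dish between -0.045 and 0.045 m and y of carton_3_mid in the frame of dish between -0.09 and 0.09 m and z of carton_3_mid in the frame of dish below 0.06 m and angle between carton_3_mid's own z axis and vertical below 0.2 rad))); the robot touches nothing.
It fails at once if a carton is tipped more than about 35 degrees (angle between any of carton_1_mid, carton_2_mid, carton_3_mid's own z axis and vertical above 0.6 rad).
It fails at once if a carton is dropped (moves faster than 0.7 m/s with no finger on it) ((contact force between the fingers and carton_1 below 0.01 N and linear speed of carton_1 above 0.7 m/s) or (contact force between the fingers and carton_2 below 0.01 N and linear speed of carton_2 above 0.7 m/s) or (contact force between the fingers and carton_3 below 0.01 N and linear speed of carton_3 above 0.7 m/s)).
It fails at once if the lens case, dropper bottle or prism is moved more than 30 mm (distance of any of lens_case_mid, dropper_mid, prism_mid from where it was at the start of the episode above 0.03 m).
It also fails if it takes over 61 s, if anything falls off the work surface, if the arm or the gripper's body presses on something with over 40 N, if the wrist force passes 120 N, or if a joint passes its speed limit or range.

### The arm

A 6-joint arm with a two-finger parallel gripper is mounted at the origin on a cart in front of the work surface, level with it; the furniture and walls round the work are solid. World frame = base frame: x ahead of the robot, y to its left, z up, the work surface at z = 0. Lengths are in m, angles in rad, forces in N, time in s.
With the tool pointing down it reaches from about 0.3 to 0.75 m from the base axis. Payload 8.5 kg.
Tool frame: the origin (TCP) lies between the finger pads; the fingertips stand 19 mm ahead of it and the grasp point (between the pads) is the TCP (r.finger_overhang is the distance from the TCP to the fingertips, in m); z points along the fingers, y is the direction in which the jaws open and shut (so a half turn about z gives the same grasp; the last joint's range is limited). The gripper opens to 85 mm and grips with 20 to 120 N. Pads are 22 mm wide; open, the fingers measure 114 mm over their backs; the gripper's body (76 mm by 85 mm) begins 54 mm behind the grasp point. The pads swing forward as they close: fully open they stand 13 mm farther back than shut.
Start: joints at [0.885, 0.381, 1.297, -0, 1.464, -0.215], TCP at [0.249, 0.49, 0.25] pointing down, gripper open.
Joint ranges: [-3.11, 3.11], [-0.89, 2.33], [0.22, 2.48], [-1.42, 4.56], [0.17, 2.85], [-2.88, 2.88]. Speed limits (rad/s): [2.39, 2.39, 3.14, 3.14, 3.14, 3.14].

### API

Orientations are given as a unit quaternion [x, y, z, w].
In Python, from plant import r, viewer gives the robot as it stands.
- The arm moves only by the tool servo_tool, never from a script. Its argument "targets" is a list of rows, each a list of 3 entries, a list of its own where there are three numbers: the turn, a rotation vector about the world's x, y, z in degrees, then the shift along the world's x, y, z in mm, then the closure, from 0 (fully open) to 1 (shut). In form: [[[ax, ay, az], [dx, dy, dz], gripper], ...]. A call has 1 to 12 rows; each row is the pose to reach, as a shift and turn from the pose commanded when the call began; what a row does not reach only later rows make up. A row lasts 1/10 s, in which the tool goes at most 50 mm and 8.59 degrees, less where a joint would pass 70% of its speed; a pose out of reach is approached as far as the arm can. A call with a gripper value outside its range is refused whole. The fingers move at their own pace and stop on an object; the grip force is fixed at half the most. Time passes only in rows, so rows that repeat a pose let the fingers close. It gives the time, the measured TCP pose, the force and the opening at its end, in the units of the state.
- r.get_obs(): the state, without advancing time (a new reading comes with each control period).
- viewer.grab_frame(name): name is "side" or "top" or "wrist"; returns a dict with "img" (480x640x3 uint8, red, green, blue), "z_map" (480x640 float32, m along the optical axis (not along the pixel's ray), 0 where there is no reading), "fx", "fy", "cx", "cy" (pixels), "R" (3x3) and "t" (3): a world point X has camera coordinates R X + t. Camera axes: x right, y down, z forward; pixel columns grow to the right and rows downward; lengths in m; the calibration is good to about 2 mm. The wrist camera is an equidistant fisheye: a pixel r from the principal point sees the ray r / f radians off the axis. A picture is of the moment at which its call begins.
- r.hand_in(): hands the job in, once; it reports no verdict.
The state is a dict: "time": time; "joint_positions": joint angles; "qvel": joint speeds; "effort": joint torques, N m; "tool_pos": TCP position; "orientation": TCP orientation; "force": force on the tool from outside, world axes, zero at the start; "wrist_torque": the same for the moment, N m; "width": opening from 0.0 (shut) to 1.0 (fully open).
Only numpy, scipy, OpenCV 4.12 (cv2) and the standard library are available. Lean on these libraries where they do the work, as an engineer would, in place of code of your own. Each camera call takes 0.05 s, during which the arm holds its last target.

## Working session

There is one attempt and no reset: what is moved stays moved. The work goes in short steps, Python scripts to look and compute and a tool call to move; the robot and the scene stay as the last step left them, time stands still between calls to the robot, and variables do not carry over. Pictures are saved under pics/ and viewed, and the job is handed in when it is done.

Besides the shell and the picture viewer there is one more tool, called after "Request:" by a JSON object that holds its "op" and its "data". servo_tool: Moves the arm, as the interface text tells. Its arguments: {"type":"object","properties":{"targets":{"type":"array"}},"required":["targets"]}

```bash
mkdir -p pics; ls; python3 - <<'E'
from plant import r, viewer
import cv2,numpy as np
print(r.get_obs())
for n in("top","side"):
    f=viewer.grab_frame(n); np.savez('/tmp/'+n,**f)
    cv2.imwrite(f'pics/{n}0.png',f['img'][:,:,::-1]); print(n,f['fx'],f['fy'],f['cx'],f['cy'],f['R'],f['t'])
E
```

```text
pics
{'time': 0.0, 'joint_positions': array([ 8.84716021e-01,  3.81204422e-01,  1.29826317e+00,  1.82684349e-05,
        1.46361454e+00, -2.15298857e-01]), 'qvel': array([ 0.0007456 ,  0.00065384,  0.00045468, -0.00039311, -0.00180293,
        0.00041502]), 'effort': array([-2.21018372e-04, -4.48459840e+01, -2.31281930e+01, -1.69275386e-04,
        4.70002124e-03, -2.88845385e-06]), 'tool_pos': array([0.24929389, 0.48995618, 0.24970643]), 'orientation': array([ 2.33223845e-01,  9.72422790e-01, -6.66418514e-04, -3.32572241e-04]), 'force': array([ 1.07533711, -0.18677092, -0.04162945]), 'wrist_torque': array([ 0.02340062, -0.00029144, -0.01066056]), 'width': 0.9986547204281245}
top 571.3892665499199 571.3892665499199 326.17641792084106 245.34501702881659 [[-0.02084519 -0.99964378 -0.01666693]
 [-0.99248178  0.02270106 -0.12026876]
 [ 0.12060428  0.0140346  -0.99260145]] [0.04830131 0.56662994 0.89237543]
side 574.7678874119154 574.7678874119154 325.2829796177505 237.18590455330434 [[-0.99976954  0.02140036 -0.00170044]
 [ 0.0171454   0.7482965  -0.66314281]
 [-0.01291906 -0.66301913 -0.74849097]] [0.59858519 0.01984147 1.01226274]
```

View pics/top0.png

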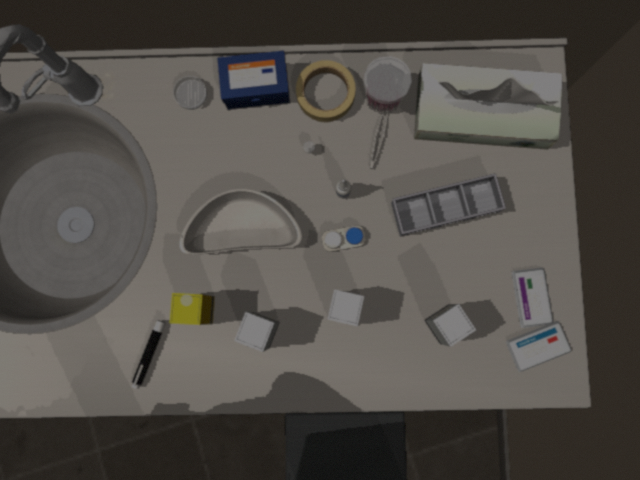

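View pics/side0.png

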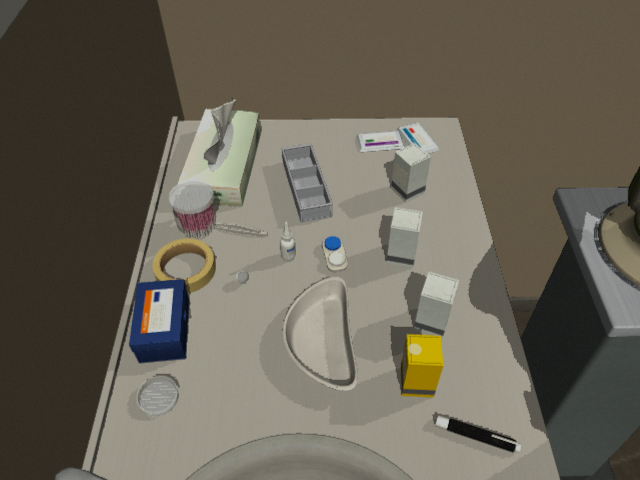

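The top view shows three white cartons at about (255,331), (346,307) and (452,325). The yellow box at (188,308) is the decoy. The stock tray is at (449,205) on the robot's right, the dish at (242,222) on the left, the lens case at (343,238), the dropper at (343,187) and the prism at (314,147).

```bash
cat > h.py <<'E'
import numpy as np,cv2
def cloud(f):
    v,u=np.mgrid[0:480,0:640]; z=f['z_map']
    c=np.stack([(u-f['cx'])/f['fx']*z,(v-f['cy'])/f['fy']*z,z],-1)
    return (c-f['t'])@f['R']
def proj(f,X):
    c=f['R']@np.array(X)+f['t']; return c[0]/c[2]*f['fx']+f['cx'],c[1]/c[2]*f['fy']+f['cy']
def rect(f,W,lo,hi,box,n=60):
    u0,u1,v0,v1=box
    m=(W[...,2]>lo)&(W[...,2]<hi)&(f['z_map']>0); k=np.zeros_like(m);k[v0:v1,u0:u1]=1
    m=(m&k).astype(np.uint8)
    nn,l,s,c=cv2.connectedComponentsWithStats(m)
    for i in range(1,nn):
        if s[i,4]<n: continue
        P=W[l==i]; r=cv2.minAreaRect((P[:,:2]*1000).astype(np.float32))
        print('  px',c[i].round(),'n',s[i,4],'ctr',np.round(r[0],1),'size',np.round(r[1],1),'ang',round(r[2],1),'z',np.round(np.median(P[:,2])*1000,1))
E
python3 - <<'E'
from h import *
for n,boxes in (("top",dict(cart=(160,500,270,370),tray=(380,520,160,250),dish=(170,310,180,265),by=(300,370,130,255))),("side",dict(cart=(380,450,130,400),tray=(275,340,140,225),dish=(280,365,270,395),by=(230,350,220,290)))):
    f=dict(np.load(f'/tmp/{n}.npz')); W=cloud(f); print(n)
    for b,(lo,hi) in (('cart',(.08,.1)),('tray',(.028,.042)),('dish',(.026,.04)),('by',(.007,.1))):
        print(b); rect(f,W,lo,hi,boxes[b])
    print('table z',np.median(W[260:270,330:340,2]))
E
```

```text
top
cart
  px [346. 308.] n 942 ctr [465.9   7.8] size [46.  46.3] ang 76.0 z 91.2
  px [186. 309.] n 987 ctr [469.7 248.8] size [47.1 46.3] ang 85.4 z 91.5
  px [454. 325.] n 1014 ctr [ 436.5 -153.7] size [46.6 46.6] ang 31.5 z 91.0
  px [254. 332.] n 984 ctr [432.9 145.9] size [46.4 46.4] ang 67.8 z 91.5
tray
  px [450. 203.] n 764 ctr [ 632.4 -166. ] size [ 61.7 175.4] ang 12.7 z 34.1
dish
  px [237. 221.] n 1030 ctr [614.3 177.7] size [104.3 199.1] ang 3.1 z 31.4
by
  px [309. 147.] n 117 ctr [737.5  62. ] size [18.5 19.6] ang 46.9 z 19.3
  px [343. 189.] n 237 ctr [661.9   6.1] size [23.5 24.6] ang 88.7 z 43.6
  px [344. 238.] n 807 ctr [582.4   7.2] size [35.9 71.5] ang 9.5 z 15.1
table z -0.0013080981660238376
side
cart
  px [412. 157.] n 601 ctr [ 436.7 -155.5] size [50.  49.5] ang 31.2 z 91.4
  px [406. 222.] n 729 ctr [466.4   6.1] size [50.1 46.2] ang 74.8 z 91.6
  px [437. 290.] n 796 ctr [435.  143.5] size [48.6 43.5] ang 68.1 z 91.8
  px [424. 352.] n 1207 ctr [470.5 246.9] size [48.8 46.7] ang 85.8 z 91.8
tray
  px [307. 178.] n 582 ctr [ 632.6 -168.8] size [ 61.5 180.2] ang 12.6 z 34.4
dish
  px [322. 329.] n 1123 ctr [614.4 175.2] size [103.5 200.4] ang 3.0 z 32.1
by
  px [287. 244.] n 401 ctr [662.   9.] size [25.8 19.1] ang 11.8 z 41.2
  px [253. 230.] n 67 ctr [729.3 -51.9] size [12.1 51.8] ang 70.7 z 8.1
  px [334. 253.] n 641 ctr [582.9   5.2] size [35.9 73.7] ang 9.6 z 15.8
  px [242. 277.] n 121 ctr [738.3  59.9] size [18.6 20.9] ang 44.8 z 20.4
  px [330. 284.] n 367 ctr [598.8  86.9] size [62.5 26.1] ang 1.1 z 29.4
table z 0.014703372070063359
```

Clear fixes from both views. The picks below are those three white cartons; the yellow one at top (188,308) is excluded. First an enlarged crop to confirm, plus the tissue box clearance.

```bash
python3 - <<'E'
from h import *
f=dict(np.load('/tmp/top.npz')); W=cloud(f)
cv2.imwrite('pics/crop0.png',cv2.resize(f['img'][265:365,150:500,::-1],None,fx=2.2,fy=2.2))
P=W[50:160,410:570].reshape(-1,3);P=P[P[:,2]>.03]
print('tissue xmin',P[P[:,0]>.69].min(0),P[:,2].max())
print(np.percentile(W[:,300:600][W[:,300:600,2]>.1],[0,1],axis=0) if 0 else '')
E
```

```text
tissue xmin [ 0.72957714 -0.35703473  0.03004123] 0.9547260592044701
```

View pics/crop0.png

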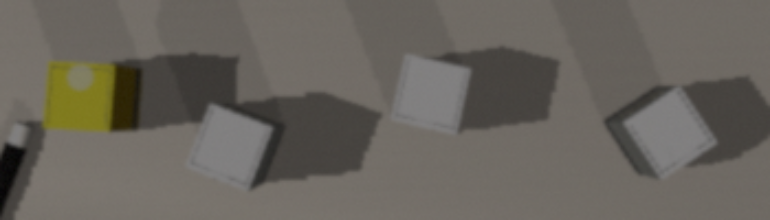

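Request:
{"op": "servo_tool", "data": {"targets": [[[0,0,-8],[15,-30,0],0],[[0,0,-16],[35,-70,0],0],[[0,0,-24],[60,-110,0],0],[[0,0,-32],[85,-155,0],0],[[0,0,-40],[105,-200,-10],0],[[0,0,-48],[130,-245,-20],0],[[0,0,-56],[150,-285,-30],0],[[0,0,-64],[170,-320,-40],0],[[0,0,-72],[180,-340,-50],0],[[0,0,-80],[185,-345,-60],0],[[0,0,-85],[185,-345,-60],0],[[0,0,-85],[185,-345,-60],0]]}}

```text
time: 1.3
tool_pos: [0.4344, 0.1448, 0.1899]
orientation: [0.829, 0.559, -0.001, -0.0]
force: [-0.8, 0.5, 0.2]
width: 0.999
```

The crop confirms three plain white cartons at crop (232,146), (431,93) and (663,133), with the yellow decoy at (80,97). Next I descend on the left one and grip it.

Request:
{"op": "servo_tool", "data": {"targets": [[[0,0,0],[0,0,-20],0],[[0,0,0],[0,0,-45],0],[[0,0,0],[0,0,-70],0],[[0,0,0],[0,0,-95],0],[[0,0,0],[0,0,-112],0],[[0,0,0],[0,0,-124],0],[[0,0,0],[0,0,-124],0.3],[[0,0,0],[0,0,-124],0.6],[[0,0,0],[0,0,-124],1],[[0,0,0],[0,0,-124],1],[[0,0,0],[0,0,-124],1],[[0,0,0],[0,0,-124],1]]}}

```text
time: 2.5
tool_pos: [0.4349, 0.1453, 0.0672]
orientation: [0.829, 0.56, 0.001, 0.0]
force: [-1.0, -0.6, 7.9]
width: 0.528
```

```bash
python3 - <<'E'
from plant import r, viewer
o=r.get_obs();print(o['force'],o['wrist_torque'],o['width'],o['tool_pos'],o['effort'])
E
```

```text
[-0.95396603 -0.55796311  7.8532034 ] [0.15738231 0.32461088 0.0887538 ] 0.5283044028271652 [0.43487536 0.14526164 0.06722125] [ -0.30496278 -37.21689463 -13.0421108   -0.11821565  -0.3691018
   0.0480376 ]
```

Request:
{"op": "servo_tool", "data": {"targets": [[[0,0,0],[0,0,5],1],[[0,0,0],[0,0,20],1],[[0,0,0],[0,0,45],1],[[0,0,0],[0,0,75],1],[[0,0,0],[0,0,105],1],[[0,0,0],[0,0,125],1],[[0,0,0],[0,0,134],1],[[0,0,0],[0,0,134],1],[[0,0,0],[0,0,134],1],[[0,0,0],[0,0,134],1],[[0,0,0],[0,0,134],1],[[0,0,0],[0,0,134],1]]}}

```text
time: 3.7
tool_pos: [0.4343, 0.1451, 0.1998]
orientation: [0.829, 0.559, -0.001, -0.0]
force: [-0.3, 0.4, -1.8]
width: 0.529
```

```bash
cat > w.py <<'E'
from plant import r, viewer
import numpy as np
F=[]
for i in range(4):
    o=r.get_obs();F.append(o['force']);viewer.grab_frame('top')
print(np.round(F,2),o['width'],o['tool_pos'],o['effort'].round(2),o['wrist_torque'].round(3))
E
python3 w.py
```

```text
[[-0.28  0.39 -1.83]
 [-0.24  0.74 -0.96]
 [ 0.06  0.46 -1.95]
 [-0.44  0.08 -2.01]] 0.5314744718656179 [0.43443879 0.14513519 0.2001451 ] [-1.000e-02 -3.676e+01 -2.103e+01 -0.000e+00  0.000e+00 -0.000e+00] [ 0.032 -0.03  -0.007]
```

Mean reading about −1.7 N, so this one holds a vial. Carrying it to the tray's +y compartment.

Request:
{"op": "servo_tool", "data": {"targets": [[[0,0,2],[8,-12,0],1],[[0,0,6],[28,-40,0],1],[[0,0,11],[54,-75,0],1],[[0,0,16],[80,-112,0],1],[[0,0,21],[107,-150,0],1],[[0,0,26],[134,-187,0],1],[[0,0,31],[160,-222,0],1],[[0,0,34],[179,-247,0],1],[[0,0,34.7],[185.5,-256.5,0],1],[[0,0,34.7],[185.5,-256.5,0],1],[[0,0,34.7],[185.5,-256.5,0],1],[[0,0,34.7],[185.5,-256.5,0],1]]}}

```text
time: 5.1
tool_pos: [0.6194, -0.11, 0.2006]
orientation: [0.624, 0.781, 0.0, -0.0]
force: [-0.5, -0.7, -0.9]
width: 0.533
```

Request:
{"op": "servo_tool", "data": {"targets": [[[0,0,0],[0,0,-10],1],[[0,0,0],[0,0,-30],1],[[0,0,0],[0,0,-55],1],[[0,0,0],[0,0,-75],1],[[0,0,0],[0,0,-83],1],[[0,0,0],[0,0,-83],1],[[0,0,0],[0,0,-83],1]]}}

```text
time: 5.8
tool_pos: [0.6203, -0.1112, 0.1182]
orientation: [0.624, 0.781, 0.0, 0.001]
force: [0.3, -0.1, -1.6]
width: 0.534
```

```bash
python3 w.py; python3 - <<'E'
from plant import r, viewer
from h import *
for n in("top","side","wrist"):
    f=viewer.grab_frame(n); np.savez('/tmp/'+n,**f)
    if n!="wrist":
        u,v=map(int,proj(f,[.62,-.111,.08])); c=f['img'][max(0,v-90):v+90,u-120:u+120,::-1]
        cv2.imwrite(f'pics/{n}1.png',cv2.resize(c,None,fx=3,fy=3)); print(n,u,v)
    else: cv2.imwrite('pics/wrist1.png',f['img'][:,:,::-1])
E
```

```text
[[ 0.3  -0.1  -1.61]
 [-1.09 -0.44 -1.34]
 [ 0.47  0.5  -2.53]
 [ 1.19  1.27 -1.73]] 0.5358014897869958 [ 0.6203615  -0.1114327   0.11842786] [ 3.000e-02 -5.599e+01 -2.113e+01  0.000e+00 -0.000e+00  0.000e+00] [-0.033  0.017 -0.056]
top 419 206
side 311 177
```

View pics/side1.png

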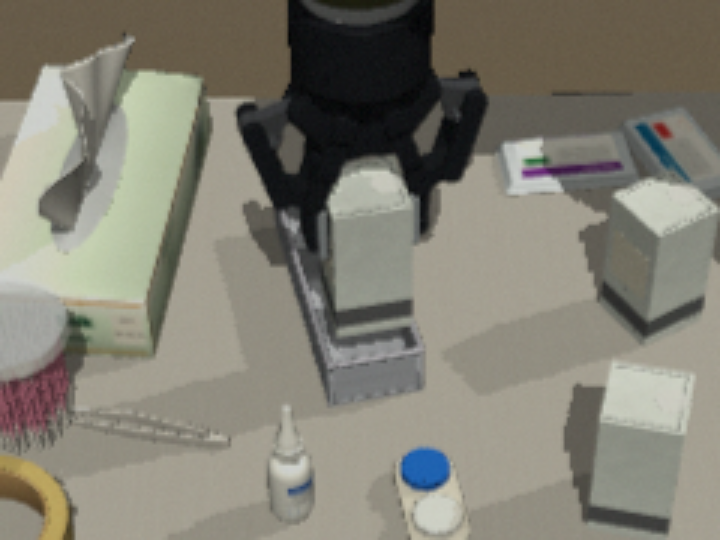

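View pics/top1.png

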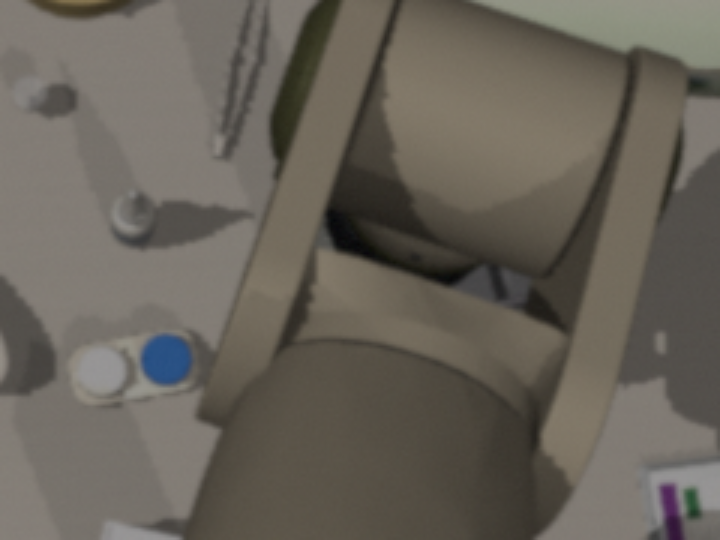

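View pics/wrist1.png

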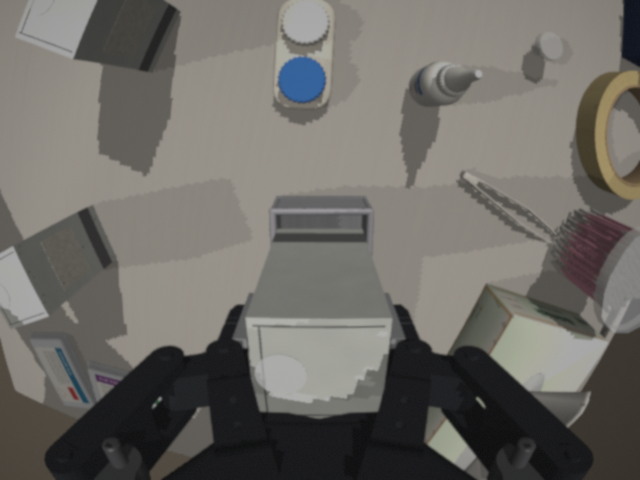

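The side view shows the carton upright above the tray's near compartment, and the wrist view shows it centred across the tray. Checking its y position numerically before lowering.

```bash
python3 - <<'E'
from h import *
f=dict(np.load('/tmp/side.npz')); W=cloud(f)
c,s=np.cos(np.radians(12.7)),np.sin(np.radians(12.7))
L=(W[...,:2]-[.6325,-.167])@np.array([[c,-s],[s,c]])  # tray local
z=W[...,2]
for lo,hi in((.055,.065),(.065,.08),(.08,.095),(.095,.11),(.11,.125)):
    m=(np.abs(L[...,0])<.018)&(L[...,1]>.06)&(L[...,1]<.11)&(z>lo)&(z<hi); print(lo,m.sum(),np.median(L[m],0)*1000)
m=(z>.06)&(z<.125)&(L[...,1]>.07)&(L[...,1]<.09);print('x',np.percentile(L[m][:,0],[1,5,50,95,99])*1000)
m=(z>.03)&(z<.042)&(L[...,1]>.06)&(L[...,1]<.11)&(np.abs(L[...,0])<.028);print('end wall',np.percentile(L[m][:,1],[1,50,99])*1000,m.sum())
E
```

```text
0.055 85 [-0.17314462 78.58581021]
0.065 122 [ 0.99499429 78.27649397]
0.08 127 [-0.37551508 78.3972869 ]
0.095 128 [ 0.67424709 78.39000561]
0.11 138 [ 0.6516331 78.3518222]
x [-208.12888669 -197.48721305    6.4151731   321.45490417  323.27490114]
end wall [61.04613023 84.58401112 87.73208804] 115
```

Request:
{"op": "servo_tool", "data": {"targets": [[[0,0,0],[0,0,-10],1],[[0,0,0],[0,0,-22],1],[[0,0,0],[0,0,-32],1],[[0,0,0],[0,0,-40],1],[[0,0,0],[0,0,-45],1],[[0,0,0],[0,0,-48],1],[[0,0,0],[0,0,-48],1],[[0,0,0],[0,0,-48],1]]}}

```text
time: 6.95
tool_pos: [0.6197, -0.1113, 0.0702]
orientation: [0.624, 0.781, -0.0, -0.0]
force: [-3.2, 0.4, 5.8]
width: 0.53
```

Request:
{"op": "servo_tool", "data": {"targets": [[[0,0,0],[0,0,0],0.4],[[0,0,0],[0,0,0],0.2],[[0,0,0],[0,0,0],0.1],[[0,0,0],[0,0,0],0.1],[[0,0,0],[0,0,5],0.05],[[0,0,0],[0,0,20],0],[[0,0,0],[0,0,45],0],[[0,0,0],[0,0,75],0],[[0,0,0],[0,0,105],0],[[0,0,0],[0,0,125],0],[[0,0,0],[0,0,130],0],[[0,0,0],[0,0,130],0]]}}

```text
time: 8.15
tool_pos: [0.62, -0.1114, 0.1996]
orientation: [0.624, 0.781, 0.0, 0.0]
force: [-0.6, 0.2, -0.4]
width: 0.996
```

Request:
{"op": "servo_tool", "data": {"targets": [[[0,0,-3],[-15,12,0],0],[[0,0,-8],[-40,31,0],0],[[0,0,-14],[-70,54,0],0],[[0,0,-20],[-105,80,0],0],[[0,0,-25],[-135,103,0],0],[[0,0,-27.3],[-150,115,0],0],[[0,0,-27.3],[-154,118,-5],0],[[0,0,-27.3],[-154,118,-10],0],[[0,0,-27.3],[-154,118,-10],0],[[0,0,-27.3],[-154,118,-10],0]]}}

```text
time: 9.15
tool_pos: [0.4667, 0.006, 0.1887]
orientation: [0.791, 0.612, -0.0, -0.0]
force: [0.4, -0.7, -0.1]
width: 1.002
```

```bash
python3 - <<'E'
from plant import r, viewer
from h import *
f=viewer.grab_frame("top"); np.savez('/tmp/top',**f);cv2.imwrite('pics/top2.png',f['img'][:,:,::-1]);W=cloud(f)
rect(f,W,.085,.102,(380,520,160,250))
f=viewer.grab_frame("side"); cv2.imwrite('pics/side2.png',f['img'][:,:,::-1]);W=cloud(f)
rect(f,W,.085,.102,(260,345,120,225)); rect(f,W,.08,.1,(380,450,130,400))
print(r.get_obs()['force'])
E
```

```text
px [420. 206.] n 943 ctr [ 618.  -110.5] size [46.8 46.8] ang 12.7 z 93.5
  px [313. 173.] n 580 ctr [ 618.5 -112.7] size [46.8 50.9] ang 12.6 z 94.4
  px [412. 158.] n 514 ctr [ 438.  -155.8] size [49.2 50.1] ang 32.6 z 91.0
  px [406. 222.] n 729 ctr [466.3   5.6] size [50.9 46.1] ang 75.5 z 91.6
  px [424. 352.] n 1203 ctr [470.5 247. ] size [48.2 46.8] ang 85.9 z 91.7
[-0.11358152  0.7555616   0.06878508]
```

View pics/side2.png

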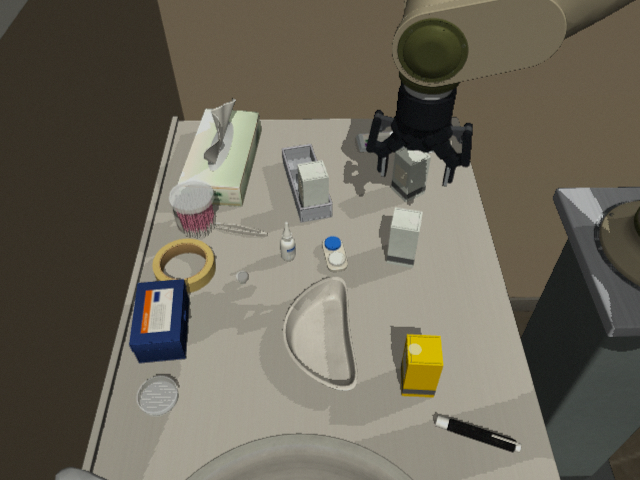

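The side view shows carton A standing in the tray's near compartment (313,173) with its top at 94 mm, so it is on the floor of the compartment. Next the middle carton (406,222).

Request:
{"op": "servo_tool", "data": {"targets": [[[0,0,0],[0,1,-20],0],[[0,0,0],[0,1,-45],0],[[0,0,0],[0,1,-70],0],[[0,0,0],[0,1,-95],0],[[0,0,0],[0,1,-112],0],[[0,0,0],[0,1,-124],0],[[0,0,0],[0,1,-124],0.3],[[0,0,0],[0,1,-124],0.6],[[0,0,0],[0,1,-124],1],[[0,0,0],[0,1,-124],1],[[0,0,0],[0,1,-124],1],[[0,0,0],[0,1,-124],1]]}}

```text
time: 10.45
tool_pos: [0.4665, 0.0075, 0.0661]
orientation: [0.791, 0.612, 0.001, 0.001]
force: [1.0, -0.0, 5.9]
width: 0.533
```

Request:
{"op": "servo_tool", "data": {"targets": [[[0,0,0],[0,0,5],1],[[0,0,0],[0,0,20],1],[[0,0,0],[0,0,45],1],[[0,0,0],[0,0,75],1],[[0,0,0],[0,0,105],1],[[0,0,0],[0,0,125],1],[[0,0,0],[0,0,134],1],[[0,0,0],[0,0,134],1],[[0,0,0],[0,0,134],1],[[0,0,0],[0,0,134],1]]}}

```text
time: 11.45
tool_pos: [0.4655, 0.0077, 0.1982]
orientation: [0.791, 0.612, -0.001, -0.001]
force: [-0.5, -0.1, -0.8]
width: 0.526
```

```bash
python3 w.py;python3 w.py
```

```text
[[-0.5  -0.06 -0.76]
 [-0.96  0.16  0.31]
 [ 0.36  0.46 -0.84]
 [-0.21  0.09  0.89]] 0.5287010006483478 [0.46574562 0.00767749 0.1986145 ] [ 1.000e-02 -3.710e+01 -2.062e+01 -0.000e+00  0.000e+00  0.000e+00] [-0.034  0.05  -0.009]
[[ 0.1  -0.03 -0.09]
 [ 1.   -0.47  0.15]
 [-0.06 -0.19 -1.37]
 [-0.26 -0.27 -1.42]] 0.5336310065043508 [0.4659616  0.00763472 0.19912732] [-1.000e-02 -3.700e+01 -2.066e+01 -0.000e+00 -0.000e+00 -0.000e+00] [ 0.019  0.065 -0.04 ]
```

```bash
python3 - <<'E'
from plant import r, viewer
import numpy as np
F=[]
for i in range(20):
    F.append(r.get_obs()['force'][2]);viewer.grab_frame('top')
print(np.mean(F),np.std(F)/20**.5)
E
```

```text
-0.19312021290479864 0.12866794243240112
```

−0.2 N, so this one is empty. It goes to the dish's +y spot.

Request:
{"op": "servo_tool", "data": {"targets": [[[0,0,2],[7,10,0],1],[[0,0,4],[21,30,0],1],[[0,0,7],[41,60,0],1],[[0,0,10],[65,95,0],1],[[0,0,13],[90,130,0],1],[[0,0,15],[112,163,0],1],[[0,0,17],[130,188,0],1],[[0,0,17.6],[138,200,0],1],[[0,0,17.6],[138,200,-20],1],[[0,0,17.6],[138,200,-50],1],[[0,0,17.6],[138,200,-75],1],[[0,0,17.6],[138,200,-80],1]]}}

```text
time: 14.05
tool_pos: [0.6027, 0.2083, 0.1161]
orientation: [0.688, 0.726, -0.002, -0.002]
force: [-0.1, -0.7, -1.1]
width: 0.536
```

```bash
python3 - <<'E'
from plant import r, viewer
from h import *
for n in("side","wrist"):
    f=viewer.grab_frame(n)
    if n!="wrist":
        u,v=map(int,proj(f,[.6,.2,.08])); c=f['img'][max(0,v-90):v+90,u-120:u+120,::-1]
        cv2.imwrite(f'pics/{n}3.png',cv2.resize(c,None,fx=3,fy=3)); print(n,u,v)
    else: cv2.imwrite('pics/wrist3.png',f['img'][:,:,::-1])
print(r.get_obs())
E
```

```text
side 327 326
{'time': 14.15, 'joint_positions': array([1.46946575e-01, 6.45680740e-01, 1.22358155e+00, 1.03165535e-04,
       1.27339362e+00, 9.31064395e-02]), 'qvel': array([-0.0028246 , -0.033178  , -0.03245841, -0.00264117,  0.01297173,
        0.0005157 ]), 'effort': array([ 5.64706244e-02, -5.43404710e+01, -2.00173813e+01,  1.40213688e-03,
       -1.40382713e-01, -3.64832267e-03]), 'tool_pos': array([0.60397016, 0.20819963, 0.11897621]), 'orientation': array([ 6.87828410e-01,  7.25873125e-01, -3.87785008e-04, -3.66994515e-04]), 'force': array([-0.56215972,  0.27542066,  0.38945532]), 'wrist_torque': array([-0.02392318,  0.01817582, -0.04719233]), 'width': 0.5300541515712417}
```

View pics/side3.png

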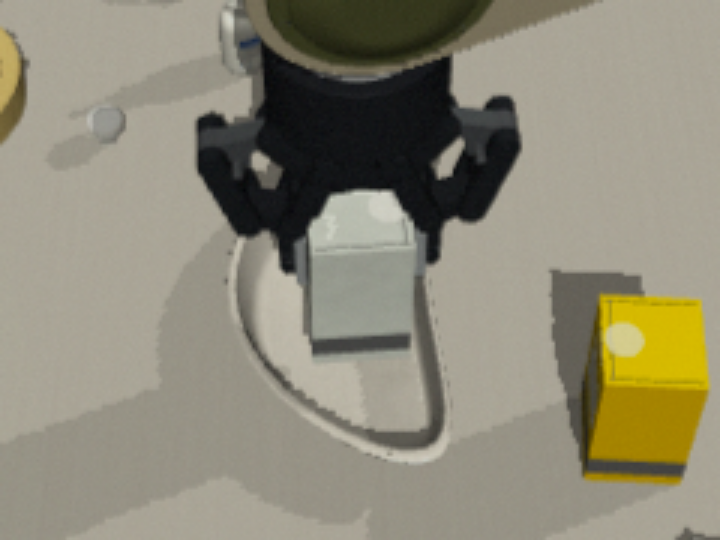

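View pics/wrist3.png

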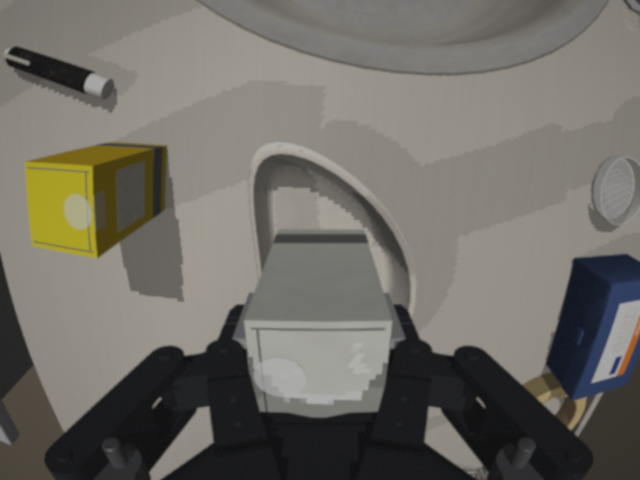

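Side view: the carton is upright over the dish, and its base at (360,345) falls inside the floor outline. Lowering it to the floor.

Request:
{"op": "servo_tool", "data": {"targets": [[[0,0,0],[0,0,-10],1],[[0,0,0],[0,0,-22],1],[[0,0,0],[0,0,-32],1],[[0,0,0],[0,0,-39],1],[[0,0,0],[0,0,-44],1],[[0,0,0],[0,0,-47],1],[[0,0,0],[0,0,-48],1],[[0,0,0],[0,0,-48],1]]}}

```text
time: 14.95
tool_pos: [0.6041, 0.2077, 0.0714]
orientation: [0.688, 0.726, 0.0, 0.0]
force: [0.2, -0.7, -0.5]
width: 0.53
```

Request:
{"op": "servo_tool", "data": {"targets": [[[0,0,0],[0,0,-1],1],[[0,0,0],[0,0,-1],1],[[0,0,0],[0,0,-1],1]]}}

```text
time: 15.25
tool_pos: [0.604, 0.2077, 0.0705]
orientation: [0.688, 0.726, 0.0, 0.0]
force: [-0.7, -0.1, -0.5]
width: 0.534
```

Request:
{"op": "servo_tool", "data": {"targets": [[[0,0,0],[0,0,-1],1],[[0,0,0],[0,0,-1],1],[[0,0,0],[0,0,-1],1]]}}

```text
time: 15.55
tool_pos: [0.6041, 0.2077, 0.07]
orientation: [0.688, 0.726, 0.0, 0.0]
force: [-1.4, 0.1, 6.2]
width: 0.535
```

Request:
{"op": "servo_tool", "data": {"targets": [[[0,0,0],[0,0,0],0.4],[[0,0,0],[0,0,0],0.2],[[0,0,0],[0,0,0],0.1],[[0,0,0],[0,0,0],0.1],[[0,0,0],[0,0,5],0.05],[[0,0,0],[0,0,20],0],[[0,0,0],[0,0,45],0],[[0,0,0],[0,0,75],0],[[0,0,0],[0,0,105],0],[[0,0,0],[0,0,125],0],[[0,0,0],[0,0,130],0],[[0,0,0],[0,0,130],0]]}}

```text
time: 16.75
tool_pos: [0.604, 0.2077, 0.1996]
orientation: [0.688, 0.726, 0.0, 0.0]
force: [-0.9, -0.5, -0.9]
width: 1.002
```

Request:
{"op": "servo_tool", "data": {"targets": [[[0,0,3],[-9,-20,0],0],[[0,0,6],[-27,-58,0],0],[[0,0,9],[-46,-100,0],0],[[0,0,12],[-65,-142,0],0],[[0,0,15],[-84,-184,0],0],[[0,0,18],[-104,-226,0],0],[[0,0,21],[-123,-268,0],0],[[0,0,24],[-142,-310,0],0],[[0,0,27],[-158,-343,0],0],[[0,0,28.3],[-167.5,-362.5,0],0],[[0,0,28.3],[-167.5,-362.5,-10],0],[[0,0,28.3],[-167.5,-362.5,-10],0]]}}

```text
time: 17.95
tool_pos: [0.4357, -0.1542, 0.1873]
orientation: [0.491, 0.871, 0.0, -0.002]
force: [-0.3, -0.5, 0.5]
width: 0.996
```

```bash
python3 - <<'E'
from plant import r, viewer
from h import *
for n in("top","side"):
    f=viewer.grab_frame(n); cv2.imwrite(f'pics/{n}4.png',f['img'][:,:,::-1]);W=cloud(f)
    rect(f,W,.08,.105,(170,310,150,265) if n=='top' else (270,375,230,395))
o=r.get_obs();print(o['tool_pos'],o['orientation'])
E
```

```text
px [215. 220.] n 978 ctr [604.6 205.1] size [47.3 46.6] ang 3.0 z 95.1
  px [324. 326.] n 1135 ctr [605.3 203.2] size [46.2 49.2] ang 3.5 z 95.4
[ 0.43647499 -0.15386483  0.18851661] [ 4.89694715e-01  8.71893368e-01  1.65892373e-04 -1.00642055e-03]
```

View pics/side4.png

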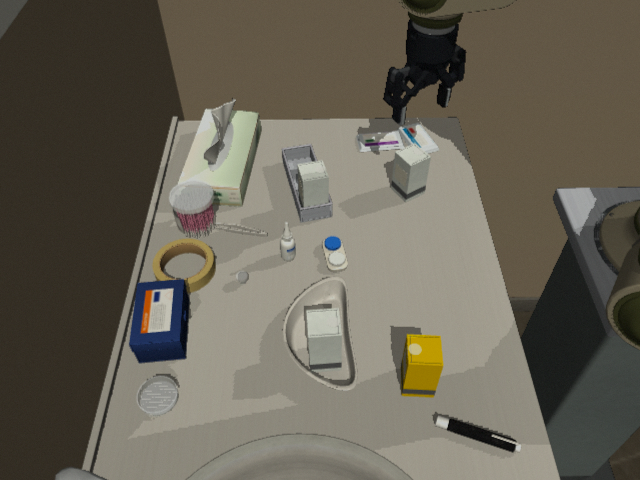

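The empty carton stands in the dish at (324,326). Now the right carton (410,170).

Request:
{"op": "servo_tool", "data": {"targets": [[[0,0,0],[0,0,-20],0],[[0,0,0],[0,0,-45],0],[[0,0,0],[0,0,-70],0],[[0,0,0],[0,0,-95],0],[[0,0,0],[0,0,-112],0],[[0,0,0],[0,0,-123],0],[[0,0,0],[0,0,-123],0.3],[[0,0,0],[0,0,-123],0.6],[[0,0,0],[0,0,-123],1],[[0,0,0],[0,0,-123],1],[[0,0,0],[0,0,-123],1],[[0,0,0],[0,0,-123],1]]}}

```text
time: 19.25
tool_pos: [0.4369, -0.1548, 0.0671]
orientation: [0.49, 0.872, 0.0, 0.001]
force: [1.1, 3.0, 7.0]
width: 0.531
```

Request:
{"op": "servo_tool", "data": {"targets": [[[0,0,0],[0,0,5],1],[[0,0,0],[0,0,20],1],[[0,0,0],[0,0,45],1],[[0,0,0],[0,0,75],1],[[0,0,0],[0,0,105],1],[[0,0,0],[0,0,125],1],[[0,0,0],[0,0,134],1],[[0,0,0],[0,0,134],1],[[0,0,0],[0,0,134],1],[[0,0,0],[0,0,134],1]]}}

```text
time: 20.25
tool_pos: [0.436, -0.1546, 0.1992]
orientation: [0.49, 0.872, 0.0, -0.001]
force: [0.1, 0.2, -1.3]
width: 0.532
```

```bash
python3 - <<'E'
from plant import r, viewer
import numpy as np
F=[]
for i in range(20):
    F.append(r.get_obs()['force'][2]);viewer.grab_frame('top')
print(np.mean(F),np.std(F)/20**.5);o=r.get_obs();print(o['tool_pos'],o['orientation'],o['width'])
E
```

```text
-1.8592825704736797 0.09861886331761231
[ 0.43649229 -0.15485024  0.20031744] [4.89941094e-01 8.71755541e-01 8.90487063e-06 1.59105233e-05] 0.5309833967274932
```

−1.86 N, so this one holds a vial. It goes to the tray's centre compartment.

Request:
{"op": "servo_tool", "data": {"targets": [[[0,0,-2],[10,-1,0],1],[[0,0,-5],[35,-2,0],1],[[0,0,-8],[70,-4,0],1],[[0,0,-12],[110,-7,0],1],[[0,0,-15],[145,-9,0],1],[[0,0,-18],[175,-11,0],1],[[0,0,-18.6],[192,-12,0],1],[[0,0,-18.6],[197,-12,0],1],[[0,0,-18.6],[197,-12,-20],1],[[0,0,-18.6],[197,-12,-50],1],[[0,0,-18.6],[197,-12,-75],1],[[0,0,-18.6],[197,-12,-82],1]]}}

```text
time: 22.45
tool_pos: [0.6317, -0.1664, 0.1156]
orientation: [0.624, 0.781, -0.001, -0.003]
force: [-0.7, -1.0, -1.9]
width: 0.53
```

```bash
python3 - <<'E'
from plant import r, viewer
from h import *
for n in("side","wrist"):
    f=viewer.grab_frame(n)
    if n!="wrist":
        u,v=map(int,proj(f,[.63,-.167,.08])); c=f['img'][max(0,v-90):v+90,u-120:u+120,::-1]
        cv2.imwrite(f'pics/{n}5.png',cv2.resize(c,None,fx=3,fy=3)); print(n,u,v)
    else: cv2.imwrite('pics/wrist5.png',f['img'][:,:,::-1])
o=r.get_obs();print(o['tool_pos'],o['orientation'],o['force'])
E
```

```text
side 306 156
[ 0.63288051 -0.1667992   0.11791056] [ 6.24371731e-01  7.81126854e-01 -2.21582909e-04 -8.54532448e-04] [-0.08908937 -0.17512017 -1.7636779 ]
```

View pics/side5.png

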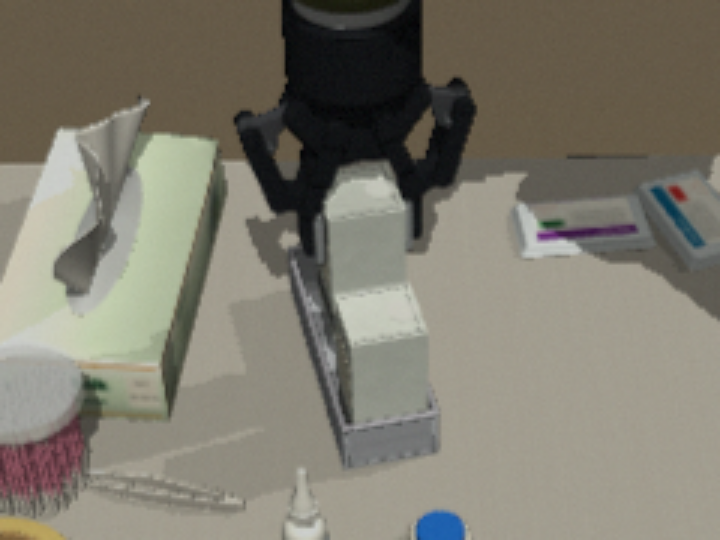

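View pics/wrist5.png

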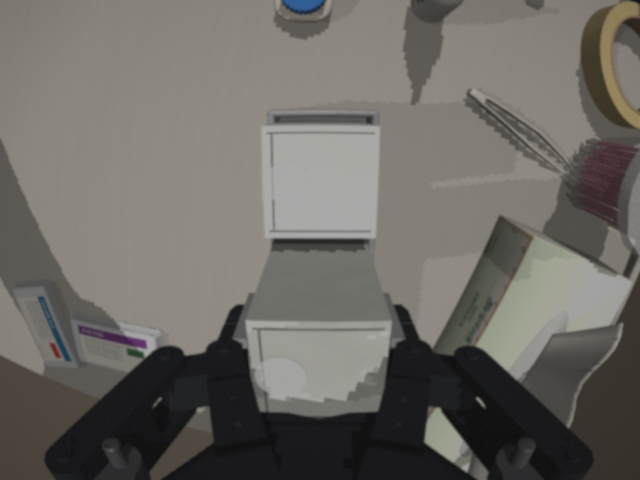

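Both views show the carton aligned over the centre compartment, with a gap to the first carton. Lowering.

Request:
{"op": "servo_tool", "data": {"targets": [[[0,0,0],[0,0,-10],1],[[0,0,0],[0,0,-22],1],[[0,0,0],[0,0,-32],1],[[0,0,0],[0,0,-40],1],[[0,0,0],[0,0,-45],1],[[0,0,0],[0,0,-48],1],[[0,0,0],[0,0,-48],1],[[0,0,0],[0,0,-48],1]]}}

```text
time: 23.35
tool_pos: [0.6336, -0.1669, 0.0705]
orientation: [0.624, 0.781, 0.0, 0.0]
force: [1.2, 0.3, -1.3]
width: 0.532
```

Request:
{"op": "servo_tool", "data": {"targets": [[[0,0,0],[0,0,-1],1],[[0,0,0],[0,0,-1],1],[[0,0,0],[0,0,-1],1]]}}

```text
time: 23.65
tool_pos: [0.6337, -0.1669, 0.0702]
orientation: [0.624, 0.781, 0.0, 0.001]
force: [-1.7, 0.8, 5.7]
width: 0.532
```

On the floor. Releasing and retreating.

Request:
{"op": "servo_tool", "data": {"targets": [[[0,0,0],[0,0,0],0.4],[[0,0,0],[0,0,0],0.2],[[0,0,0],[0,0,0],0.1],[[0,0,0],[0,0,0],0.1],[[0,0,0],[0,0,5],0.05],[[0,0,0],[0,0,20],0],[[0,0,0],[0,0,45],0],[[0,0,0],[0,0,75],0],[[0,0,0],[0,0,105],0],[[0,0,0],[0,0,125],0],[[0,0,0],[0,0,135],0],[[0,0,0],[0,0,135],0]]}}

```text
time: 24.85
tool_pos: [0.6337, -0.1669, 0.2056]
orientation: [0.624, 0.781, 0.0, 0.001]
force: [-0.4, 0.4, -0.9]
width: 0.998
```

Request:
{"op": "servo_tool", "data": {"targets": [[[0,0,0],[-20,0,5],0],[[0,0,0],[-60,5,10],0],[[0,0,0],[-100,10,20],0],[[0,0,0],[-140,15,30],0],[[0,0,0],[-180,20,40],0],[[0,0,0],[-200,20,50],0],[[0,0,0],[-200,20,50],0],[[0,0,0],[-200,20,50],0]]}}

```text
time: 25.65
tool_pos: [0.4337, -0.1469, 0.2536]
orientation: [0.625, 0.781, 0.0, -0.0]
force: [0.5, -0.0, -0.4]
width: 0.998
```

```bash
python3 - <<'E'
from plant import r, viewer
from h import *
for n,b in (("top",((380,520,150,250),(170,310,150,265),(300,370,130,255))),("side",((260,345,100,225),(270,375,230,395),(230,350,220,290)))):
    f=viewer.grab_frame(n); cv2.imwrite(f'pics/{n}6.png',f['img'][:,:,::-1]);W=cloud(f);print(n)
    rect(f,W,.085,.105,b[0]);rect(f,W,.085,.105,b[1]);rect(f,W,.007,.08,b[2])
o=r.get_obs();print(o['time'],o['tool_pos'],o['force'])
E
```

```text
top
  px [457. 196.] n 946 ctr [ 632.5 -166.5] size [47.  47.2] ang 12.6 z 93.6
  px [420. 206.] n 947 ctr [ 618.  -110.4] size [46.7 46.8] ang 13.0 z 93.7
  px [215. 219.] n 951 ctr [604.8 205.4] size [47.2 46.8] ang 3.1 z 95.1
  px [309. 147.] n 117 ctr [737.3  61.6] size [19.2 19.2] ang 35.5 z 19.2
  px [343. 189.] n 229 ctr [661.7   6.1] size [23.5 25.1] ang 88.7 z 43.0
  px [343. 238.] n 805 ctr [582.3   7.2] size [35.8 71.4] ang 9.6 z 15.0
side
  px [309. 163.] n 1124 ctr [ 625.5 -140.7] size [ 47.7 110.3] ang 13.6 z 94.6
  px [324. 325.] n 1061 ctr [605.5 203. ] size [46.6 49.1] ang 4.3 z 95.6
  px [287. 245.] n 388 ctr [661.9   8.3] size [25.8 19.1] ang 16.6 z 40.3
  px [334. 253.] n 645 ctr [582.7   6.7] size [35.9 71.2] ang 8.6 z 15.7
  px [242. 277.] n 121 ctr [738.2  59.9] size [19.6 19.9] ang 65.5 z 20.4
  px [330. 284.] n 365 ctr [598.5  86.6] size [25.7 62.3] ang 88.9 z 29.0
25.75 [ 0.43409742 -0.14692546  0.25329462] [0.65605255 0.96855902 0.1131598 ]
```

View pics/side6.png

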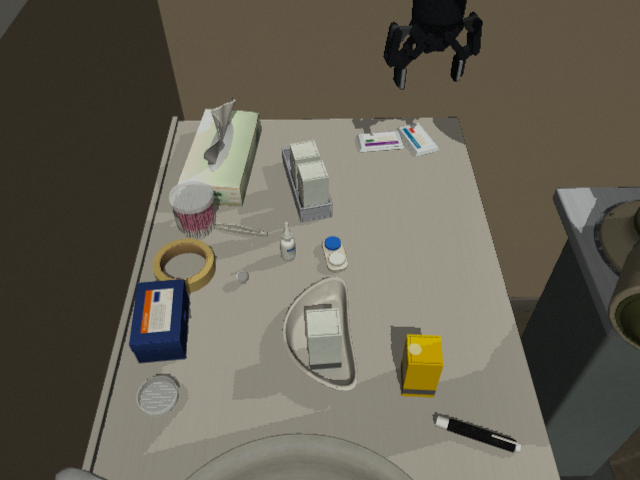

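View pics/top6.png

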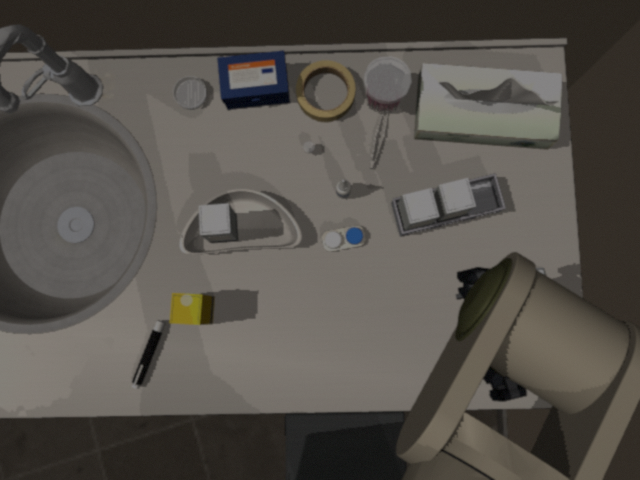

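Both vial cartons stand in the tray, at top-view (457,196) and (420,206). The empty one stands in the dish at (215,219). The bystanders have not moved and the gripper is clear, so I am handing in.

```bash
python3 -c "
from plant import r
print(r.hand_in())"
```

```text
the job is handed in; nothing more can be done
None
```

I weighed and placed all three cartons and handed the job in at about 26 s of the 61 s allowed; the hand-in gave no verdict.

| Carton (start position) | Force when lifted | Contents | Placed in |
|---|---|---|---|
| Left | about −1.75 N | vial | tray, +y compartment |
| Middle | about −0.2 N | leaflet only | dish, +y spot |
| Right | about −1.86 N | vial | tray, centre compartment |

**Final camera checks:**
- **Height and tilt:** the tray cartons' tops are at about 94 mm and the dish carton's at about 95 mm. That matches standing on the floors, and all three look upright.
- **Position:** the tray cartons are within about 2 mm of the tray's centreline. The dish carton sits about 3 to 5 mm in y from where I set it down. That is well inside the dish limits.
- **Bystanders:** the lens case, dropper and prism are within about 2 mm of their starting positions. The yellow box was not touched, and the gripper is clear of everything.

**Disagreements:** the two cameras differed by about 2 mm in y throughout, which is within calibration. Single force readings were noisy, by about 0.5 to 0.8 N, so I averaged over 8 or more readings per carton. In its first few readings the middle carton showed two near −1.4 N; a further 20 averaged −0.19 N.

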